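# Hang the ear defenders on the bar and pin the bar's open end

### The job

Hang the ear defenders over the steel bar of the stand so that the bar runs under the headband, one cup on each side, squarely across the bar and somewhere in its middle; set them down gently, do not let them drop. Then take the steel pin out of the wooden block and put it down into the eyelet at the bar's open end, fully home on its collar, so that they cannot slide off. Leave the carton, the bottle and the tape roll where they are.

Things in the scene. Friction and masses are not known exactly. Their poses are not given: they have to be found in the camera images.
- stand: Fixed steel stand, origin under the centre of its base plate (130 x 300 y x 10 mm). A round bar, 18 mm thick, lies along its y axis at x = 0, axis at height 165 mm, free from y = -98 to +98 mm. At the +y end: 36 mm stop disc and a post (y = +122, 176 mm tall). At the open -y end: a level eyelet plate 40 x 40 x 12 mm, centre y = -118, top at 171 mm.
- bar_top (a point): Point on the top of the bar in the middle of its length, at stand x = 0, y = 0, 174 mm above the table. Axes as the stand's: y along the bar, towards the post.
- eyelet (a point): Centre of the eyelet's upper rim at the bar's open end: stand x = 0, y = -118 mm, 171 mm above the table. The hole is vertical, 14 mm in diameter, through the 12 mm plate. Axes as the stand's.
- headset: Rigid ear defenders, about 220 g, black headband and two grey cups, standing on the cups. Origin at table level midway between the cups, z up. 152 mm wide (x), 56 deep (y), 136 high; cups 64 tall, 78 apart inside. The straight padded crown, 52 (x) x 26 (y) x 16 mm at heights 120 to 136, can be gripped across its 26 mm. Hung, its y axis lies along the bar, either way round.
- headset_crown (a point): Centre of the flat underside of the crown, 120 mm above the headset's origin; it comes to rest on the bar. Axes as the headset's.
- block: Fixed wooden block, 64 x 64 x 60 mm, origin at the centre of its underside. A vertical hole of 14 mm diameter, 55 mm deep, in the middle of its top; the pin is parked in it.
- pin: Loose steel pin, 80 g, upright, its collar resting on the block's top. Origin at the centre of its lower tip, z along it to the grip. Shank 10 mm in diameter, 50 mm long, with a tapered tip; collar 22 mm in diameter from 50 to 55 mm; round dark grip 16 mm in diameter from 55 to 92 mm.
- pin_collar (a point): Centre of the collar's underside, 50 mm above the pin's tip; it seats on the eyelet's upper face.
- carton: Bystander: small cardboard carton 70 (x) x 120 (y) x 50 mm, loose, origin at the centre of its underside. Leave alone.
- bottle: Bystander: closed white bottle, 60 mm in diameter, 150 mm tall, loose, origin at the centre of its underside. Leave alone.
- tape: Bystander: roll of tape lying flat, 100 mm outer and 76 mm inner diameter, 48 mm high, loose, origin at the centre of its underside. Leave alone.
There are look-alikes about, which are no part of the job. Of the things that look like the pin, the smallest one is meant.

How it is judged:
By the outcome, as a careful person would: the job done as asked, in the order asked, and still so for the second after the job is handed in, with the robot touching nothing.
It also fails if it takes over 66 s, if anything falls off the work surface, if the arm or the gripper's body presses on something with over 40 N, if the wrist force passes 120 N, or if a joint passes its speed limit or range.

### The arm

A 6-joint arm with a two-finger parallel gripper is mounted at the origin on the work surface. World frame = base frame: x ahead of the robot, y to its left, z up, the work surface at z = 0. Lengths are in m, angles in degrees, forces in N, time in s.
With the tool pointing down it reaches from about 0.4 to 0.825 m from the base axis. Payload 7 kg.
Tool frame: the origin (TCP) lies midway between the tips of the shut fingers; the grasp point (between the pads) lies 19 mm behind it (r.grip_depth is the distance from the TCP to the grasp point, in m); z points along the fingers, y is the line along which they close (so a half turn about z gives the same grasp; the last joint's range is limited). The gripper opens to 88 mm and grips with 3 to 60 N. Pads are 19 mm wide; open, the fingers measure 130 mm over their backs; the gripper's body (78 mm by 193 mm) begins 47 mm behind the grasp point.
Start: joints at [87.554, 20.546, 0.682, 0, -70.136, -16.507], TCP at [0.219, 0.638, 0.227] pointing down, gripper open.
Joint ranges: [-176.03, 176.03], [-82.01, 121.73], [-58.28, 71.71], [-173.87, 95.51], [-174.79, -0.11], [-173.66, 173.66]. Speed limits (degrees/s): [136.94, 136.94, 172.46, 180, 180, 180].

### API

Orientations are given as [roll, pitch, yaw] about the fixed x, y, z axes, in that order (R = Rz(yaw) Ry(pitch) Rx(roll)).
In Python, from plant import r, capture, close_job, search_frame, outline_of gives the robot as it stands.
- The arm moves only by the shell command python3 -m creep 'ROWS' [FORCE]. ROWS is JSON, a list of rows, each a list of 7 numbers: the finger opening in mm, from 0 to 87.6, then the shift along the world's x, y, z in units of 25 mm (1.0 is 25 mm), then the turn, a rotation vector about the world's x, y, z in degrees. In form: [[hand, x, y, z, ax, ay, az], ...]. A call has 1 to 8 rows; each row shifts and turns the commanded pose from where the row before left it; what a row does not reach is not made up. A row lasts 1/12 s, in which the tool goes at most 41.7 mm and 7.16 degrees, less where a joint would pass 70% of its speed; a pose out of reach is approached as far as the arm can. A call is refused whole if a number of a shift passes 1 or a number of a turn 7.16, either way. A call with a gripper value outside its range is refused whole. The fingers move at their own pace and stop on an object; FORCE is the grip in N (left out, the last holds). Time passes only in rows, so rows that do not move let the fingers close. It gives the time, the measured TCP pose, the force, the opening and the grip force at its end, in the units of the state.
- r.get_state(): the state, without advancing time (a new reading comes with each control period).
- capture(name): name is "scene" or "top" or "wrist"; returns a dict with "frame" (480x640x3 uint8, red, green, blue), "K" (3x3 intrinsics, pixels), "origin" and "rotation" of the camera in the world. Camera axes: x right, y down, z forward; pixel columns grow to the right and rows downward; lengths in m; the calibration is good to about 2 mm. A picture is of the moment at which its call begins. There is no depth.
- close_job(): hands the job in; it is judged then, once.
Trained networks look in a picture, given as the dict that the camera call returned (one of the last four; its "shot" number tells which), for a name from the list of things; names that differ only in an ending like _2 or _b are one class to them, and where a whole thing is asked for, a point or a joint stands for the part that bears it (a point fixed in the world has none). Each returns a list of dicts, best first, with "conf" (0 to 1); they miss things now and then, are a little off and sometimes report something else, mostly with a low value. They report only what shows in the picture. A call takes as long as a camera call. They do not tell look-alikes from the thing itself.
- search_frame(picture, target): "bbox" ([left, top, right, bottom] in pixels, round what is visible of it).
- outline_of(picture, target): "region" (480x640 bool, what is visible of it) and "bbox" ([left, top, right, bottom] in pixels, round what is visible of it).
The state is a dict: "time_s": time; "joints": joint angles; "qd": joint speeds; "joint_torque": joint torques, N m; "tcp_pos": TCP position; "eef_rot": TCP orientation; "contact_force": force on the tool from outside, world axes, zero at the start; "moment": the same for the moment, N m; "gripper_width": finger opening in m; "gripper_force": force on a finger pad.
Only numpy, scipy, OpenCV 4.12 (cv2) and the standard library are available. Lean on these libraries where they do the work, as an engineer would, in place of code of your own. Each camera call takes 0.05 s, during which the arm holds its last target. There are 200 camera calls.

## Working session

There is one attempt and no reset: what is moved stays moved. The work goes in short steps, Python scripts to look and compute and a shell command to move; the robot and the scene stay as the last step left them, time stands still between calls to the robot, and variables do not carry over. Pictures are saved under pics/ and viewed, at most 10 in all, crops included, and the job is handed in when it is done.

```bash
ls; mkdir -p pics; cat > h.py <<'E'
import numpy as np, cv2
from plant import r, capture, close_job, search_frame, outline_of
def ray(p,uv):
    d=np.linalg.inv(p["K"])@np.array([uv[0],uv[1],1.]); return np.array(p["origin"]),np.array(p["rotation"])@d
def onz(p,uv,z):
    o,d=ray(p,uv); return (o+d*(z-o[2])/d[2])
def proj(p,X):
    c=(np.atleast_2d(X)-np.array(p["origin"]))@np.array(p["rotation"]); c=c@np.array(p["K"]).T; return c[:,:2]/c[:,2:]
def save(p,n,crop=None,s=1):
    f=p["frame"][:,:,::-1]
    if crop: a,b,c,d=crop; f=f[b:d,a:c]
    cv2.imwrite("pics/"+n,cv2.resize(f,None,fx=s,fy=s))
E
python3 - <<'E'
from h import *
ps={n:capture(n) for n in("scene","top")}
for n,p in ps.items():
    save(p,n+"1.png"); print(n,np.round(p["origin"],3),np.round(p["rotation"],3).tolist(),p["K"][0])
    for t in["stand","headset","block","pin","carton","bottle","tape"]:
        for d in search_frame(p,t)[:4]:
            b=d["bbox"]; print(t,round(d["conf"],2),np.round(b).tolist(), np.round(onz(p,((b[0]+b[2])/2,(b[1]+b[3])/2),0.05),3)[:2])
E
```

```text
pics
scene [ 1.353 -0.07   0.679] [-124.36, 1.24, 83.425] [509.54520287   0.         320.88967816]Traceback (most recent call last):
  File "<stdin>", line 7, in <module>
  File "h.py", line 6, in onz
    o,d=ray(p,uv); return (o+d*(z-o[2])/d[2])
                                        ~^^^
IndexError: invalid index to scalar variable.
```

Rotation is given as roll/pitch/yaw.

```bash
cat > h.py <<'E'
import numpy as np, cv2
from scipy.spatial.transform import Rotation as Ro
from plant import r, capture, close_job, search_frame, outline_of
def rot(p): return Ro.from_euler("xyz",p["rotation"],degrees=True).as_matrix()
def ray(p,uv):
    d=np.linalg.inv(p["K"])@np.array([uv[0],uv[1],1.]); return np.array(p["origin"]),rot(p)@d
def onz(p,uv,z):
    o,d=ray(p,uv); return (o+d*(z-o[2])/d[2])
def proj(p,X):
    c=(np.atleast_2d(X)-np.array(p["origin"]))@rot(p); c=c@np.array(p["K"]).T; return c[:,:2]/c[:,2:]
def save(p,n,crop=None,s=1):
    f=p["frame"][:,:,::-1]
    if crop: a,b,c,d=crop; f=f[b:d,a:c]
    cv2.imwrite("pics/"+n,cv2.resize(f,None,fx=s,fy=s))
E
python3 - <<'E'
from h import *
ps={n:capture(n) for n in("scene","top")}
for n,p in ps.items():
    save(p,n+"1.png"); print(n,np.round(p["origin"],3),p["rotation"],p["K"][0])
    for t in["stand","headset","block","pin","carton","bottle","tape"]:
        for d in search_frame(p,t)[:4]:
            b=d["bbox"]; print(t,round(d["conf"],2),np.round(b).tolist(), np.round(onz(p,((b[0]+b[2])/2,(b[1]+b[3])/2),0.05),3)[:2])
E
```

```text
scene [ 1.353 -0.07   0.679] [-124.35984712    1.23967255   83.42514636] [509.54520287   0.         320.88967816]
stand 0.84 [270.0, 228.0, 430.0, 332.0] [0.576 0.064]
headset 0.97 [436.0, 193.0, 468.0, 268.0] [0.434 0.318]
headset 0.15 [148.0, 249.0, 164.0, 272.0] [ 0.455 -0.33 ]
block 0.93 [133.0, 257.0, 183.0, 299.0] [ 0.515 -0.316]
pin 0.79 [158.0, 212.0, 172.0, 256.0] [ 0.354 -0.324]
pin 0.76 [189.0, 218.0, 202.0, 268.0] [ 0.401 -0.252]
pin 0.7 [148.0, 248.0, 161.0, 270.0] [ 0.447 -0.334]
carton 0.82 [262.0, 225.0, 319.0, 265.0] [ 0.437 -0.045]
bottle 0.77 [107.0, 277.0, 151.0, 358.0] [ 0.627 -0.352]
top [0.32  0.017 1.152] [-169.5361052    -0.50887408  -90.48056788] [508.75186137   0.         321.65101413]
stand 0.74 [236.0, 167.0, 373.0, 233.0] [0.589 0.044]
headset 0.87 [158.0, 233.0, 207.0, 305.0] [0.438 0.308]
block 0.79 [452.0, 229.0, 491.0, 268.0] [ 0.478 -0.323]
pin 0.79 [462.0, 278.0, 483.0, 293.0] [ 0.397 -0.32 ]
pin 0.71 [434.0, 269.0, 454.0, 284.0] [ 0.417 -0.259]
pin 0.66 [469.0, 239.0, 486.0, 252.0] [ 0.484 -0.336]
pin 0.16 [235.0, 171.0, 370.0, 231.0] [0.586 0.048]
carton 0.8 [318.0, 267.0, 373.0, 309.0] [ 0.394 -0.045]
carton 0.72 [146.0, 140.0, 196.0, 189.0] [0.673 0.343]
bottle 0.83 [462.0, 149.0, 504.0, 189.0] [ 0.658 -0.36 ]
tape 0.74 [147.0, 138.0, 196.0, 189.0] [0.674 0.343]
```

View pics/scene1.png

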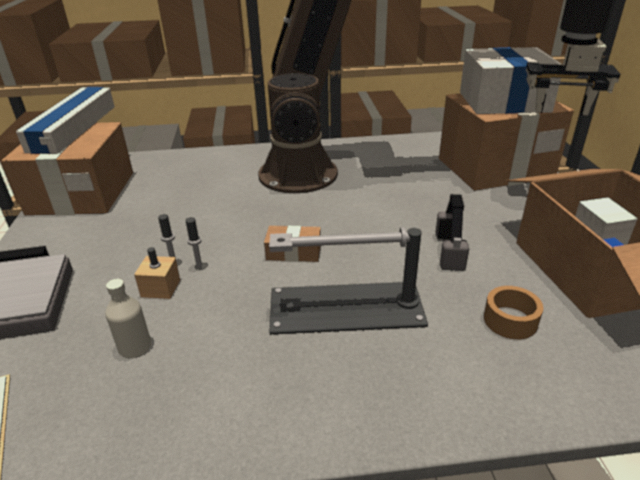

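View pics/top1.png

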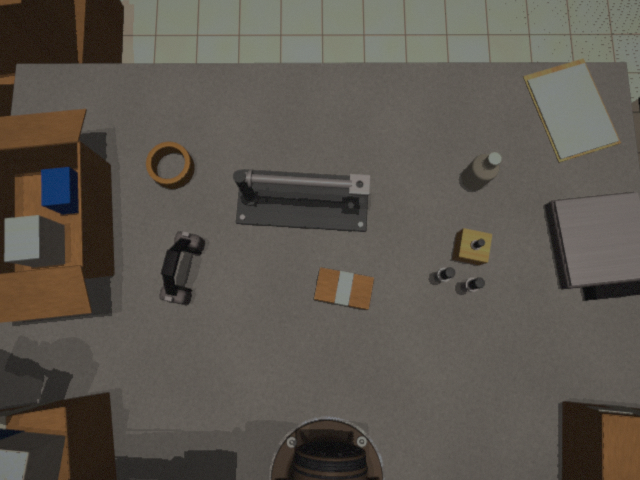

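```bash
cat > fit.py <<'E'
from h import *
from scipy.optimize import minimize
def box(x0,x1,y0,y1,z0,z1): return np.array([[x,y,z] for x in(x0,x1) for y in(y0,y1) for z in(z0,z1)])/1e3
def cyl(rr,z0,z1,c=(0,0)):
    a=np.linspace(0,2*np.pi,24); return np.vstack([np.c_[c[0]+rr*np.cos(a),c[1]+rr*np.sin(a),0*a+z] for z in(z0,z1)])/1e3
a=np.linspace(0,2*np.pi,16)
def ycyl(R,y0,y1): return np.vstack([np.c_[R*np.cos(a),0*a+y,165+R*np.sin(a)] for y in(y0,y1)])/1e3
M={"stand":[box(-65,65,-150,150,0,10),ycyl(9,-100,112),ycyl(18,98,104),cyl(10,0,176,(0,122)),box(-20,20,-138,-98,159,171)],
"headset":[box(-26,26,-13,13,120,136)]+[np.vstack([box(*sorted((s*24,s*26)),-13,13,120,136),box(*sorted((s*55,s*65)),-10,10,60,64)]) for s in(-1,1)]+[box(*sorted((s*39,s*76)),-28,28,0,64) for s in(-1,1)],
"block":[box(-32,32,-32,32,0,60)],
"pin":[cyl(11,50,55),cyl(8,55,92)]}
def mask(parts,p,q,z=0,S=4):
    m=np.zeros((480*S,640*S),np.uint8); R=Ro.from_euler("z",q[2]).as_matrix()
    for P in parts:
        uv=proj(p,P@R.T+[q[0],q[1],z]); cv2.fillConvexPoly(m,cv2.convexHull(np.round((uv+.5)*S-.5).astype(np.int32)),1)
    return cv2.resize(m.astype(np.float32),(640,480),interpolation=cv2.INTER_AREA)
def fit(name,views,q0,z=0):
    def cost(q): return sum(1-np.minimum(k,m).sum()/np.maximum(k,m).sum() for p,k in views for m in[mask(M[name],p,q,z)])
    b=min((minimize(cost,q0,method="Nelder-Mead",options=dict(initial_simplex=np.array(q0)+np.array([[0,0,0],[d,0,0],[0,d,0],[0,0,s*.2]]),xatol=1e-4,fatol=1e-5)) for d in(.02,-.01) for s in(1,-1)),key=lambda b:b.fun)
    return b.x,b.fun
E
cat > m1.py <<'E'
from fit import *
ps=[capture("top"),capture("scene")]
for n,q0,z,near in[("stand",[.6,.04,0],0,None),("headset",[.43,.31,-.2],0,None),("block",[.48,-.32,0],0,None),("pin",[.48,-.32,0],.01,[(477,245),(154,259)])]:
    V=[]
    for i,p in enumerate(ps):
        o=outline_of(p,n)
        if near: o=sorted(o,key=lambda d:np.hypot((d["bbox"][0]+d["bbox"][2])/2-near[i][0],(d["bbox"][1]+d["bbox"][3])/2-near[i][1]))
        V.append((p,o[0]["region"].astype(np.float32)))
    for W in(V,V[:1],V[1:]):
        q,f=fit(n,W,q0,z); print(n,np.round(q[:2],4),round(np.degrees(q[2]),1),round(f,3))
s=r.get_state(); print(s["tcp_pos"],s["eef_rot"],s["gripper_width"],s["time_s"])
E
python3 m1.py
```

```text
stand [0.6002 0.0506] -4.2 0.084
stand [0.6009 0.0494] -4.1 0.02
stand [0.5994 0.0516] -4.0 0.052
headset [0.4427 0.3135] -14.0 0.311
headset [0.4417 0.3122] -13.5 0.175
headset [0.436  0.3167] -14.3 0.121
block [ 0.4845 -0.3273] -12.7 0.242
block [ 0.4849 -0.3278] -12.4 0.127
block [ 0.4832 -0.3263] -10.1 0.099
pin [ 0.4847 -0.3258] -5.6 1.195
pin [ 0.48 -0.32] 0.0 1.0
pin [ 0.4847 -0.3258] -5.6 0.195
[0.21925792 0.63839232 0.22656666] [-1.79998169e+02 -9.21115927e-05 -1.89554045e+01] 0.08790941090996966 1.45
```

```bash
python3 -m creep '[[87,0.5,-0.3,1,0,0,0],[87,0.5,-0.3,1,0,0,0],[87,0.6,-0.4,1,0,0,0],[87,0.6,-1,0,0,0,1],[87,0.6,-1,0,0,0,1],[87,0.6,-1,0,0,0,1],[87,0.6,-1,0,0,0,1],[87,0.6,-1,0,0,0,1]]' 20 | tail -c 400; python3 -m creep '[[87,0.6,-1,0,0,0,0],[87,0.6,-1,0,0,0,0],[87,0.6,-1,0,0,0,0],[87,0.6,-1,0,0,0,0],[87,0.6,-1,0,0,0,0],[87,0.6,-1,0,0,0,0],[87,0.6,-1,0,0,0,0],[87,0,0,0,0,0,0]]' | tail -c 400
python3 - <<'E'
from fit import *
p=capture("wrist"); save(p,"w1.png"); print(p["origin"],p["rotation"],p["K"][0])
for t in("headset","stand"):
  for o in outline_of(p,t)[:2]:
    print(t,o["conf"],o["bbox"]); 
    if t=="headset": print(fit("headset",[(p,o["region"].astype(np.float32))],[.44,.313,-.24]))
E
```

```text
time_s: 2.12
tcp_pos: [0.3348, 0.4871, 0.3017]
eef_rot: [-180.0, -0.0, -13.9]
contact_force: [0.3, -0.2, 0.4]
gripper_width: 0.0872
gripper_force: 0.0
time_s: 2.78
tcp_pos: [0.4407, 0.31, 0.3021]
eef_rot: [180.0, -0.0, -14.1]
contact_force: [0.1, 0.7, -0.4]
gripper_width: 0.0871
gripper_force: 0.0
[0.52162322 0.28902427 0.46046769] [ 1.62234137e+02 -3.53777331e-02 -1.04075497e+02] [343.84559024   0.         316.84688573]
headset 0.79 [286.0, 131.3, 335.0, 268.6]
(array([ 0.44096324,  0.31329113, -0.23519601]), np.float64(0.13477438688278198))
stand 0.79 [368.9, 0.5, 639.9, 85.7]
stand 0.71 [284.1, 133.4, 338.9, 268.8]
```

View pics/w1.png

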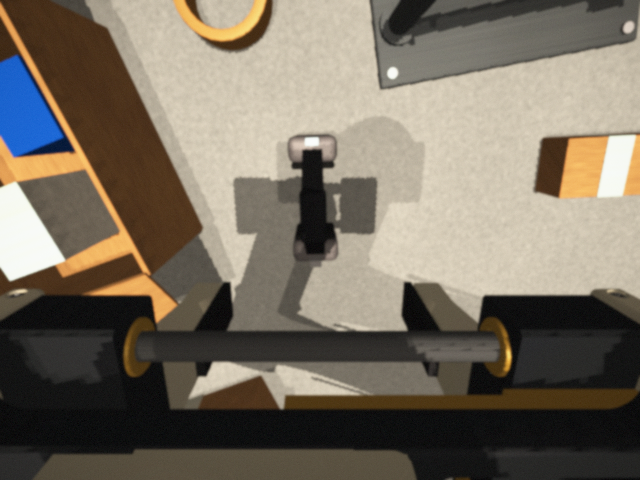

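```bash
python3 -m creep '[[60,0,0.13,-1,0,0,0.3],[60,0,0,-1,0,0,0.3],[60,0,0,-1,0,0,0],[60,0,0,-1,0,0,0],[60,0,0,-1,0,0,0],[60,0,0,-1,0,0,0],[60,0,0,-0.8,0,0,0],[60,0,0,0,0,0,0]]' 30; python3 -m creep '[[60,0,0,-0.3,0,0,0],[20,0,0,0,0,0,0],[20,0,0,0,0,0,0],[20,0,0,0,0,0,0],[20,0,0,0,0,0,0],[20,0,0,0,0,0,0],[20,0,0,0,0,0,0],[20,0,0,0,0,0,0]]' 30
```

```text
time_s: 3.6
tcp_pos: [0.4369, 0.3156, 0.1274]
eef_rot: [179.7, 0.2, -13.3]
contact_force: [-1.0, -0.9, -0.6]
gripper_width: 0.0599
gripper_force: 0.0
time_s: 4.27
tcp_pos: [0.4394, 0.3166, 0.1246]
eef_rot: [-180.0, -0.0, -13.3]
contact_force: [-0.6, -1.2, 4.1]
gripper_width: 0.0258
gripper_force: 29.9
```

```bash
python3 -m creep '[[20,0,0,0.3,0,0,0],[20,0,0,0.7,0,0,0],[20,0,0,1,0,0,0],[20,0,0,1,0,0,0],[20,0,0,1,0,0,0],[20,0,0,1,0,0,0],[20,0.3,-0.3,1,0,0,1],[20,0.3,-0.3,1,0,0,1]]'; python3 -m creep '[[20,0.5,-0.8,1,0,0,1],[20,0.58,-0.97,0,0,0,1],[20,0.58,-0.97,0,0,0,1],[20,0.58,-0.97,0,0,0,1],[20,0.58,-0.97,0,0,0,1],[20,0.58,-0.97,0,0,0,1],[20,0.58,-0.97,0,0,0,1],[20,0.58,-0.97,0,0,0,0.2]]'; python3 -m creep '[[20,0.58,-0.97,0,0,0,0],[20,0.58,-0.97,0,0,0,0],[20,0.5,-0.5,0,0,0,0],[20,0,0,0,0,0,0],[20,0,0,0,0,0,0],[20,0,0,0,0,0,0]]'
python3 - <<'E'
from fit import *
p=capture("wrist"); save(p,"w2.png"); 
q=capture("scene"); save(q,"s2.png",(240,80,500,340),2)
s=r.get_state();print(s["tcp_pos"],s["eef_rot"])
o=outline_of(p,"stand")[0];print(o["conf"],o["bbox"])
E
```

```text
time_s: 4.93
tcp_pos: [0.4538, 0.3014, 0.3005]
eef_rot: [-180.0, 0.0, -11.3]
contact_force: [1.4, 0.9, -2.9]
gripper_width: 0.0254
gripper_force: 29.9
time_s: 5.6
tcp_pos: [0.5684, 0.1105, 0.3242]
eef_rot: [-180.0, 0.0, -4.1]
contact_force: [0.7, 1.0, -2.0]
gripper_width: 0.0258
gripper_force: 29.9
time_s: 6.1
tcp_pos: [0.6094, 0.051, 0.3238]
eef_rot: [-180.0, 0.0, -4.2]
contact_force: [0.3, 0.3, -2.6]
gripper_width: 0.0258
gripper_force: 29.9
[0.60926128 0.05148841 0.32417949] [-1.79988483e+02  9.92132483e-03 -4.11284403e+00]
0.71 [173.4, 148.1, 470.1, 246.9]
```

View pics/w2.png

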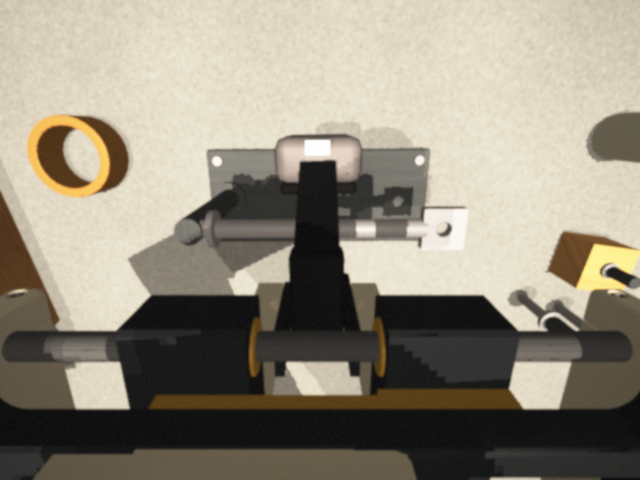

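View pics/s2.png

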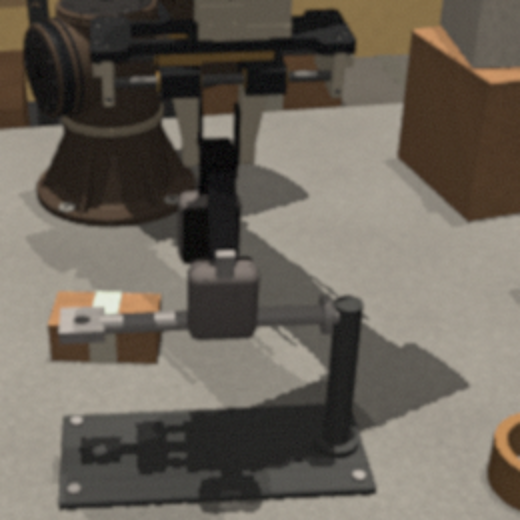

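```bash
python3 - <<'E'
from fit import *
p=capture("wrist");q=capture("scene");t=capture("top")
e=onz(p,(444,229),.171);print("eyelet",e, "expected", [.6+.118*np.sin(np.radians(-4.1)),.0505-.118])
print("post",onz(p,(188,231),.176))
g=[]
for c in(p,q,t):
    o=outline_of(c,"headset")
    if not o: print("none");continue
    o=o[0]; print(o["conf"],o["bbox"],fit("headset",[(c,o["region"].astype(np.float32))],[.61,.05,-.07],.199))
for c,u in((q,None),(t,None)):
    o=outline_of(c,"stand")[0]; print("stand",o["bbox"])
# predicted label/cup positions
for n in(0,.005,-.005):
    print(n,proj(p,[[.609+n+.0575,.0515-.004,.199+.064]]))
E
```

```text
eyelet [ 0.59315695 -0.06844109  0.171     ] expected [np.float64(0.591563301568743), -0.06749999999999999]
post [0.60974128 0.17093601 0.176     ]
0.81 [271.0, 138.1, 361.9, 328.1] (array([ 0.61255947,  0.05126092, -0.07755758]), np.float64(0.2439504861831665))
0.94 [329.5, 149.3, 369.6, 248.6] (array([ 0.60187671,  0.0523439 , -0.07465449]), np.float64(0.11390459537506104))
0.8 [278.7, 143.8, 313.3, 208.0] (array([0.61283711, 0.05362775, 0.02970838]), np.float64(0.4637988805770874))
stand [267.7, 228.4, 429.8, 335.4]
stand [234.6, 169.5, 368.6, 232.0]
0 [[315.63514222 171.1939613 ]]
0.005 [[315.06060108 163.14976328]]
-0.005 [[316.20167328 179.12600946]]
```

```bash
python3 -m creep '[[20,-0.4,0,0,0,0,0],[20,0,0,-0.5,0,0,0],[20,0,0,-1,0,0,0],[20,0,0,-1,0,0,0],[20,0,0,-1,0,0,0],[20,0,0,-1,0,0,0],[20,0,0,-0.5,0,0,0],[20,0,0,0,0,0,0]]'; python3 -m creep '[[20,0,0,0,0,0,0],[20,0,0,-0.2,0,0,0],[20,0,0,-0.2,0,0,0],[20,0,0,0,0,0,0],[20,0,0,0,0,0,0]]'
python3 - <<'E'
from fit import *
q=capture("scene"); save(q,"s3.png",(240,140,480,340),3)
E
```

```text
time_s: 7.32
tcp_pos: [0.5973, 0.0504, 0.1957]
eef_rot: [179.9, 0.3, -4.2]
contact_force: [-1.4, 0.4, -2.2]
gripper_width: 0.0258
gripper_force: 29.9
time_s: 7.73
tcp_pos: [0.5997, 0.0509, 0.1893]
eef_rot: [-180.0, -0.0, -4.2]
contact_force: [0.3, -0.2, -2.7]
gripper_width: 0.0259
gripper_force: 29.9
```

View pics/s3.png

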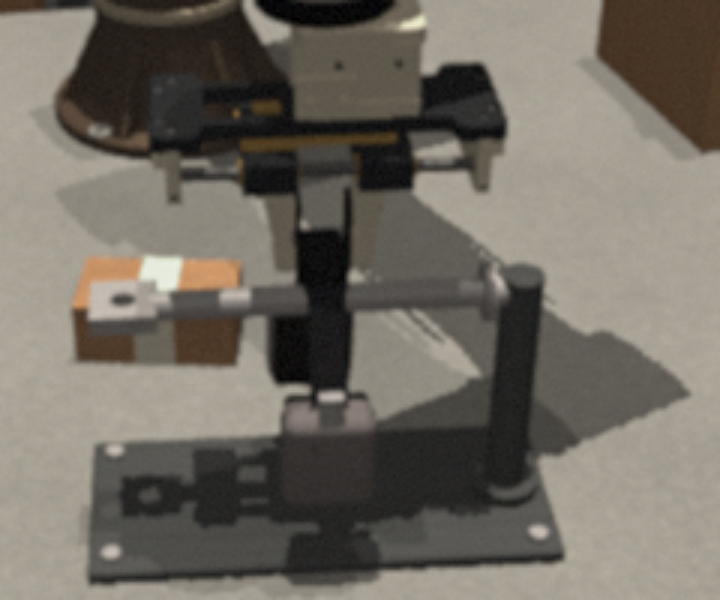

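```bash
python3 -m creep '[[20,0,0,-0.12,0,0,0],[20,0,0,-0.12,0,0,0],[20,0,0,-0.06,0,0,0],[20,0,0,0,0,0,0],[20,0,0,0,0,0,0]]'; python3 -m creep '[[20,0,0,-0.04,0,0,0],[20,0,0,-0.04,0,0,0],[20,0,0,0,0,0,0],[20,0,0,0,0,0,0]]'
```

```text
time_s: 8.2
tcp_pos: [0.5997, 0.0508, 0.1814]
eef_rot: [180.0, 0.0, -4.2]
contact_force: [0.0, 0.4, -2.6]
gripper_width: 0.0258
gripper_force: 29.9
time_s: 8.53
tcp_pos: [0.5997, 0.0509, 0.1795]
eef_rot: [180.0, 0.0, -4.2]
contact_force: [-1.3, -0.0, -1.3]
gripper_width: 0.0256
gripper_force: 29.9
```

Contact seems to be starting (z load −2.6 → −1.3).

```bash
python3 -m creep '[[20,0,0,-0.04,0,0,0],[20,0,0,0,0,0,0],[20,0,0,0,0,0,0]]';  python3 -m creep '[[20,0,0,-0.03,0,0,0],[20,0,0,0,0,0,0],[20,0,0,0,0,0,0]]'
```

```text
time_s: 8.78
tcp_pos: [0.5997, 0.0509, 0.1785]
eef_rot: [-180.0, 0.0, -4.2]
contact_force: [-0.5, -0.7, -2.5]
gripper_width: 0.0255
gripper_force: 29.9
time_s: 9.03
tcp_pos: [0.5999, 0.0508, 0.1782]
eef_rot: [-180.0, -0.0, -4.1]
contact_force: [-0.8, -0.3, 1.5]
gripper_width: 0.026
gripper_force: 29.9
```

```bash
python3 -m creep '[[26,0,0,0,0,0,0],[27,0,0,0,0,0,0],[28,0,0,0,0,0,0],[30,0,0,0,0,0,0],[34,0,0,0,0,0,0],[46,0,0,0,0,0,0],[46,0,0,0,0,0,0],[46,0,0,0,0,0,0]]' 5
python3 - <<'E'
from fit import *
q=capture("scene"); save(q,"s4.png",(240,140,480,340),3)
o=outline_of(q,"headset")[0];print(fit("headset",[(q,o["region"].astype(np.float32))],[.6,.05,-.07],.054))
E
```

```text
time_s: 9.7
tcp_pos: [0.5997, 0.0509, 0.1778]
eef_rot: [180.0, 0.0, -4.2]
contact_force: [-0.3, -0.4, 0.1]
gripper_width: 0.0448
gripper_force: 0.0
(array([ 0.59776618,  0.05236052, -0.07793278]), np.float64(0.18521833419799805))
```

View pics/s4.png

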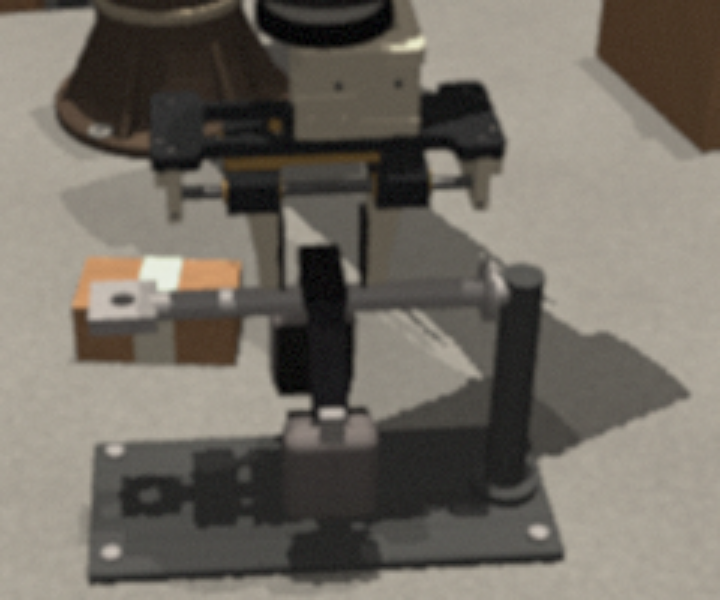

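```bash
python3 -m creep '[[46,0,0,0.3,0,0,0],[46,0,0,0.7,0,0,0],[46,0,0,1,0,0,0],[60,0,0,1,0,0,0],[60,0,-0.5,1,0,0,0],[60,-0.3,-1,1,0,0,0],[60,-0.3,-1,0,0,0,0],[60,-0.3,-1,0,0,0,0]]'; python3 -m creep '[[60,-0.3,-1,0,0,0,0],[60,-0.3,-1,0,0,0,0],[60,-0.3,-1,0,0,0,0],[60,-0.3,-1,0,0,0,0],[60,-0.3,-1,0,0,0,0],[60,-0.3,-1,0,0,0,0],[60,-0.3,-1,0,0,0,0],[60,-0.3,-1,0,0,0,0]]'; python3 -m creep '[[60,-0.4,-1,0,0,0,0],[60,-0.4,-1,0,0,0,0],[60,-0.4,-1,0,0,0,0],[60,-0.2,-0.6,0,0,0,0],[60,0,0,0,0,0,0],[60,0,0,0,0,0,0],[60,0,0,0,0,0,0]]'
python3 - <<'E'
from fit import *
p=capture("wrist"); save(p,"w3.png"); q=capture("scene"); 
for o in outline_of(p,"pin")[:4]:
    c=np.argwhere(o["region"]).mean(0)[::-1]; print("pin",o["conf"],o["bbox"],onz(p,c,.08))
    print(fit("pin",[(p,o["region"].astype(np.float32))],list(onz(p,c,.08)[:2])+[0],.01))
for o in outline_of(p,"block")[:2]: print("block",o["conf"],o["bbox"],fit("block",[(p,o["region"].astype(np.float32))],[.484,-.3265,-.2]))
for o in outline_of(q,"headset")[:1]: print("hs",o["bbox"],fit("headset",[(q,o["region"].astype(np.float32))],[.6,.05,-.07],.054))
E
```

```text
time_s: 10.47
tcp_pos: [0.5778, -0.0372, 0.3055]
eef_rot: [-179.9, -0.2, -4.1]
contact_force: [0.8, 0.3, -1.1]
gripper_width: 0.0596
gripper_force: 0.0
time_s: 11.13
tcp_pos: [0.5167, -0.2378, 0.3037]
eef_rot: [180.0, -0.1, -4.1]
contact_force: [0.0, -0.0, 0.2]
gripper_width: 0.0598
gripper_force: 0.0
time_s: 11.72
tcp_pos: [0.4823, -0.3264, 0.3031]
eef_rot: [-180.0, -0.0, -4.2]
contact_force: [-0.4, -1.1, 0.2]
gripper_width: 0.0598
gripper_force: 0.0
pin 0.85 [307.6, 192.0, 328.1, 217.5] [ 0.4859981  -0.32805071  0.08      ]
(array([ 0.48478988, -0.32796142,  0.21000105]), np.float64(0.06404584646224976))
pin 0.78 [243.9, 238.7, 270.3, 285.1] [ 0.41810708 -0.25161213  0.08      ]
(array([ 0.41352398, -0.24698737,  0.21688955]), np.float64(0.4792180061340332))
pin 0.55 [299.4, 249.1, 320.8, 303.3] [ 0.39557085 -0.31164761  0.08      ]
(array([ 0.38662459, -0.31080974,  0.29644328]), np.float64(0.5269097089767456))
block 0.56 [289.9, 162.0, 348.9, 229.7] (array([ 0.48417287, -0.32784598, -0.2095836 ]), np.float64(0.12621134519577026))
hs [327.4, 222.3, 369.5, 314.2] (array([ 0.59718371,  0.05152021, -0.06873678]), np.float64(0.11323529481887817))
```

View pics/w3.png

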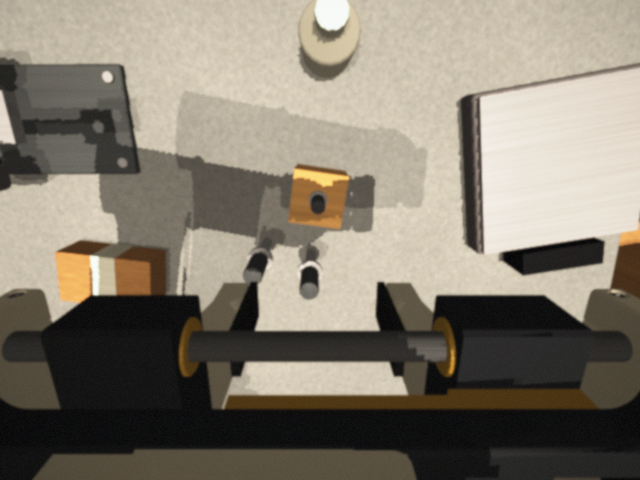

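```bash
python3 -m creep '[[44,0.09,-0.06,-0.6,0,0,0],[44,0,0,-1,0,0,0],[44,0,0,-1,0,0,0],[44,0,0,-1,0,0,0],[44,0,0,-1,0,0,0],[44,0,0,-1,0,0,0],[44,0,0,-1,0,0,0],[44,0,0,-1,0,0,0]]'; python3 -m creep '[[44,0,0,-0.6,0,0,0],[44,0,0,-0.6,0,0,0],[44,0,0,-0.3,0,0,0],[44,0,0,0,0,0,0],[44,0,0,0,0,0,0],[44,0,0,0,0,0,0]]'
python3 - <<'E'
from fit import *
p=capture("wrist"); save(p,"w4.png",(160,140,480,380),2); q=capture("scene");save(q,"s5.png",(80,160,280,310),4)
s=r.get_state();print(s["tcp_pos"])
E
```

```text
time_s: 12.63
tcp_pos: [0.4848, -0.3277, 0.1119]
eef_rot: [180.0, -0.0, -4.1]
contact_force: [1.1, 0.5, -0.4]
gripper_width: 0.0441
gripper_force: 0.0
time_s: 13.13
tcp_pos: [0.4853, -0.3283, 0.0764]
eef_rot: [180.0, -0.1, -4.1]
contact_force: [0.0, -0.0, 0.5]
gripper_width: 0.0444
gripper_force: 0.0
[ 0.48522214 -0.32831307  0.07649179]
```

View pics/s5.png

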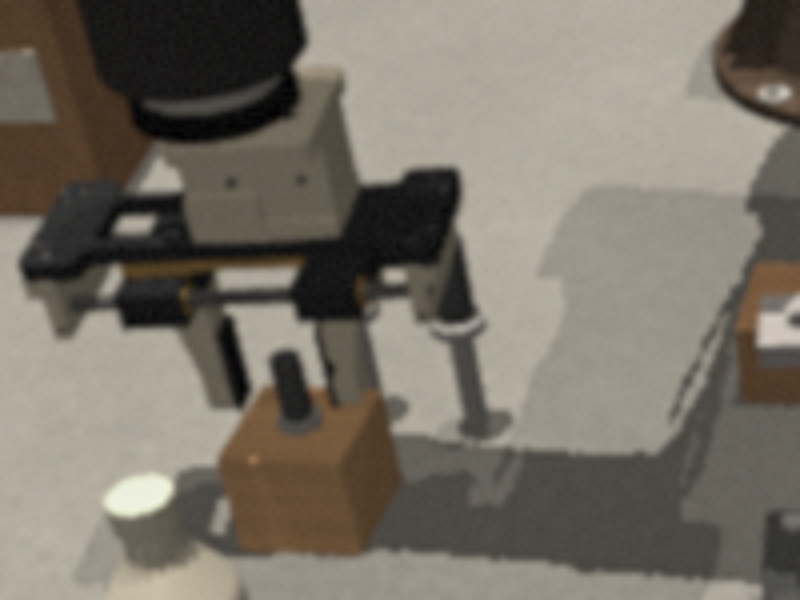

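```bash
python3 -m creep '[[10,0,0,0,0,0,0],[10,0,0,0,0,0,0],[10,0,0,0,0,0,0],[10,0,0,0,0,0,0],[10,0,0,0,0,0,0],[10,0,0,0,0,0,0],[10,0,0,0,0,0,0]]' 30; python3 -m creep '[[10,0,0,0.3,0,0,0],[10,0,0,0.6,0,0,0],[10,0,0,1,0,0,0],[10,0,0,1,0,0,0],[10,0,0,1,0,0,0],[10,0,0,1,0,0,0],[10,0,0,1,0,0,0],[10,0,0,1,0,0,0]]'
```

```text
time_s: 13.82
tcp_pos: [0.4845, -0.3281, 0.0754]
eef_rot: [180.0, 0.0, -4.2]
contact_force: [-0.8, 1.3, 0.3]
gripper_width: 0.0149
gripper_force: 30.0
time_s: 14.48
tcp_pos: [0.4841, -0.328, 0.2496]
eef_rot: [-180.0, -0.0, -4.2]
contact_force: [0.7, -1.7, -0.3]
gripper_width: 0.0155
gripper_force: 30.0
```

```bash
python3 -m creep '[[10,0.1,0.4,0.8,0,0,0],[10,0.4,0.8,0.2,0,0,0],[10,0.42,1,0,0,0,0],[10,0.42,1,0,0,0,0],[10,0.42,1,0,0,0,0],[10,0.42,1,0,0,0,0],[10,0.42,1,0,0,0,0],[10,0.42,1,0,0,0,0]]'; python3 -m creep '[[10,0.42,1,0,0,0,0],[10,0.42,1,0,0,0,0],[10,0.42,0.8,0,0,0,0],[10,0.1,0.4,0,0,0,0],[10,0,0,0,0,0,0],[10,0,0,0,0,0,0],[10,0,0,0,0,0,0]]'
python3 - <<'E'
from fit import *
p=capture("wrist"); save(p,"w5.png",(160,150,480,390),2.5); q=capture("scene");save(q,"s6.png",(230,130,390,250),5)
s=r.get_state();print(s["tcp_pos"],s["eef_rot"])
for c in(p,q):
  for o in outline_of(c,"pin")[:2]: print(o["conf"],o["bbox"])
  print(proj(c,[[.5925,-.068,.171],[s["tcp_pos"][0],s["tcp_pos"][1],s["tcp_pos"][2]-.0655]]))
E
```

```text
time_s: 15.15
tcp_pos: [0.5601, -0.1468, 0.2734]
eef_rot: [-180.0, -0.0, -4.2]
contact_force: [0.4, -0.4, -1.1]
gripper_width: 0.0154
gripper_force: 30.0
time_s: 15.73
tcp_pos: [0.5935, -0.0687, 0.273]
eef_rot: [180.0, 0.0, -4.2]
contact_force: [0.1, -0.7, -0.8]
gripper_width: 0.0151
gripper_force: 30.0
[ 0.5936128  -0.0690157   0.27306272] [ 1.79997861e+02 -8.24952609e-03 -4.20949963e+00]
0.78 [490.4, 361.8, 508.6, 373.1]
0.75 [493.6, 318.3, 561.9, 393.3]
[[314.99728379 239.24100831]
 [316.10903688 253.91652173]]
0.9 [156.0, 211.6, 173.1, 255.4]
0.77 [186.0, 216.0, 202.2, 267.5]
[[279.39998447 239.01046226]
 [277.43433249 222.06727361]]
```

View pics/w5.png

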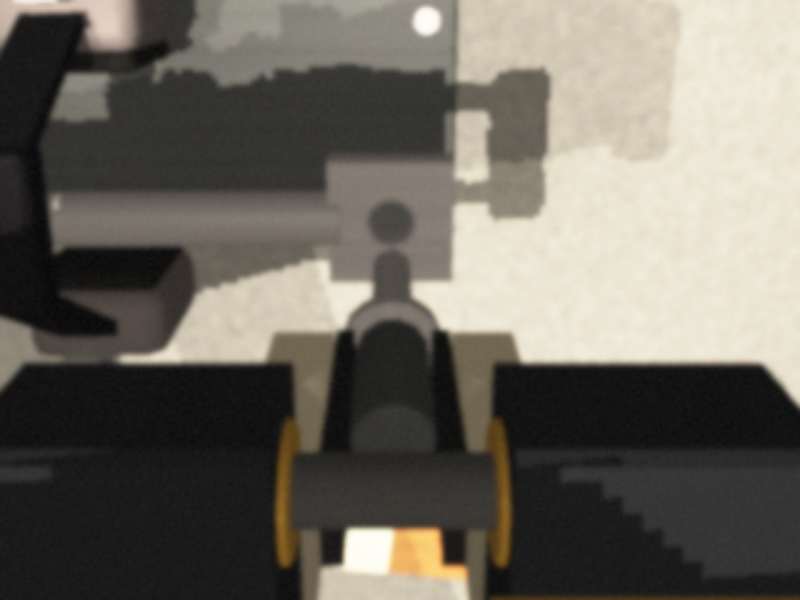

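View pics/s6.png

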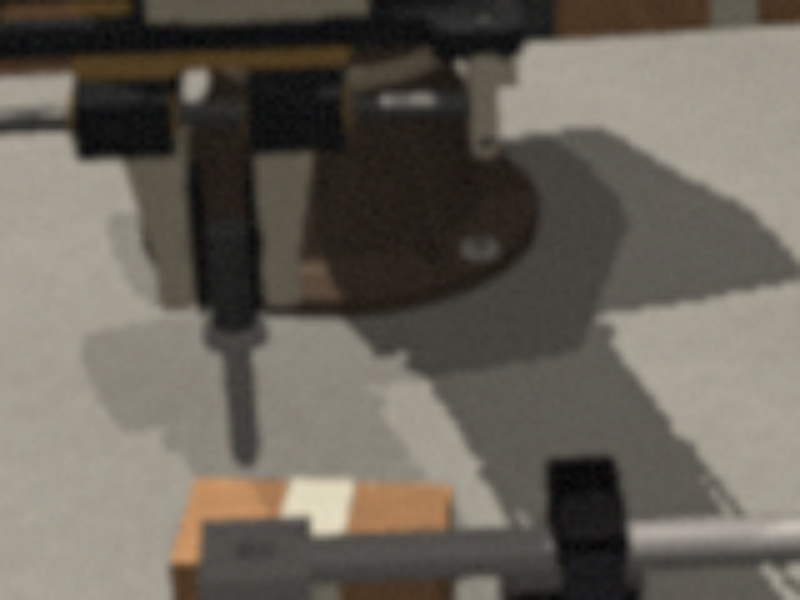

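```bash
python3 -m creep '[[10,-0.02,0,-0.5,0,0,0],[10,0,0,-0.6,0,0,0],[10,0,0,-0.3,0,0,0],[10,0,0,-0.2,0,0,0],[10,0,0,0,0,0,0],[10,0,0,0,0,0,0]]'; python3 -m creep '[[10,0,0,-0.15,0,0,0],[10,0,0,-0.15,0,0,0],[10,0,0,0,0,0,0],[10,0,0,0,0,0,0]]'
```

```text
time_s: 16.43
tcp_pos: [0.5936, -0.0684, 0.2331]
eef_rot: [180.0, -0.0, -4.2]
contact_force: [-0.1, 0.8, -0.6]
gripper_width: 0.0151
gripper_force: 30.0
time_s: 16.77
tcp_pos: [0.5934, -0.0681, 0.2252]
eef_rot: [180.0, 0.0, -4.1]
contact_force: [-0.7, -0.4, -1.5]
gripper_width: 0.015
gripper_force: 30.0
```

Tip is ~11 mm in with no load; continuing.

```bash
python3 -m creep '[[10,0,0,-0.2,0,0,0],[10,0,0,-0.2,0,0,0],[10,0,0,-0.2,0,0,0],[10,0,0,-0.2,0,0,0],[10,0,0,-0.2,0,0,0],[10,0,0,-0.2,0,0,0],[10,0,0,0,0,0,0],[10,0,0,0,0,0,0]]'; python3 -m creep '[[10,0,0,-0.1,0,0,0],[10,0,0,-0.1,0,0,0],[10,0,0,0,0,0,0],[10,0,0,0,0,0,0]]'
```

```text
time_s: 17.43
tcp_pos: [0.5933, -0.0682, 0.1949]
eef_rot: [180.0, 0.0, -4.2]
contact_force: [0.4, 0.6, -0.2]
gripper_width: 0.0151
gripper_force: 30.0
time_s: 17.77
tcp_pos: [0.5934, -0.0682, 0.1902]
eef_rot: [180.0, 0.0, -4.2]
contact_force: [0.5, 0.5, -0.1]
gripper_width: 0.0152
gripper_force: 30.0
```

```bash
python3 -m creep '[[10,0,0,-0.06,0,0,0],[10,0,0,-0.06,0,0,0],[10,0,0,0,0,0,0],[10,0,0,0,0,0,0]]'; python3 -m creep '[[10,0,0,-0.04,0,0,0],[10,0,0,0,0,0,0],[10,0,0,0,0,0,0]]'
```

```text
time_s: 18.1
tcp_pos: [0.5934, -0.0681, 0.1872]
eef_rot: [180.0, 0.0, -4.2]
contact_force: [-0.7, -0.0, -1.2]
gripper_width: 0.0157
gripper_force: 30.0
time_s: 18.35
tcp_pos: [0.5936, -0.0681, 0.1864]
eef_rot: [-180.0, -0.0, -4.2]
contact_force: [0.2, 0.5, -0.4]
gripper_width: 0.015
gripper_force: 30.0
```

```bash
python3 -m creep '[[10,0,0,-0.04,0,0,0],[10,0,0,0,0,0,0],[10,0,0,0,0,0,0]]'; python3 -m creep '[[10,0,0,-0.03,0,0,0],[10,0,0,0,0,0,0],[10,0,0,0,0,0,0]]'
```

```text
time_s: 18.6
tcp_pos: [0.5937, -0.0681, 0.1863]
eef_rot: [180.0, -0.1, -4.1]
contact_force: [-1.6, 0.9, 5.4]
gripper_width: 0.015
gripper_force: 30.0
time_s: 18.85
tcp_pos: [0.5938, -0.0682, 0.1863]
eef_rot: [180.0, -0.1, -4.1]
contact_force: [-3.8, 1.2, 9.9]
gripper_width: 0.015
gripper_force: 30.0
```

```bash
python3 -m creep '[[17,0,0,0.04,0,0,0],[20,0,0,0,0,0,0],[30,0,0,0,0,0,0],[40,0,0,0,0,0,0],[40,0,0,0,0,0,0],[40,0,0,0.3,0,0,0],[40,0,0,0.7,0,0,0],[40,0,0,1,0,0,0]]' 5; python3 -m creep '[[40,0,0,1,0,0,0],[40,0,0,1,0,0,0],[40,-0.4,-1,0.5,0,0,0],[40,-0.4,-1,0,0,0,0],[40,0,0,0,0,0,0],[40,0,0,0,0,0,0],[40,0,0,0,0,0,0],[40,0,0,0,0,0,0]]'
python3 - <<'E'
from fit import *
ps=[capture(n) for n in("wrist","scene")]
for p in ps:
    e=proj(p,[[.5934,-.0682,.2]])[0]
    for o in sorted(outline_of(p,"pin"),key=lambda o:np.hypot(*(np.array([o["bbox"][0]+o["bbox"][2],o["bbox"][1]+o["bbox"][3]])/2-e)))[:1]:
        print("pin",o["conf"],o["bbox"],"expect",e)
        k=o["region"].astype(np.float32)
        m=mask(M["pin"],p,[.5934,-.0682,0],.121); rr,cc=np.where(m>.5); print("model bbox seated",cc.min(),rr.min(),cc.max(),rr.max())
        for z in(.121,.131,.141): print(z,fit("pin",[(p,k)],[.5934,-.0682,0],z))
    for o in outline_of(p,"headset")[:1]: print("hs",o["conf"],o["bbox"],fit("headset",[(p,o["region"].astype(np.float32))],[.6,.05,-.07],.054))
for t,b in(("carton",0),("bottle",0),("tape",0)): print(t,[np.round(o["bbox"]) for o in search_frame(ps[1],t)[:1]])
E
```

```text
time_s: 19.52
tcp_pos: [0.5923, -0.0682, 0.2345]
eef_rot: [180.0, 0.2, -4.2]
contact_force: [0.5, 1.2, -0.1]
gripper_width: 0.0398
gripper_force: 0.0
time_s: 20.18
tcp_pos: [0.5736, -0.1177, 0.298]
eef_rot: [180.0, 0.0, -4.1]
contact_force: [0.3, -0.1, -0.3]
gripper_width: 0.0397
gripper_force: 0.0
pin 0.7 [232.2, 198.9, 269.1, 235.1] expect [249.68358124 219.5108503 ]
model bbox seated 236 199 268 234
0.121 (array([ 0.59406791, -0.06856544, -0.06698351]), np.float64(0.06749385595321655))
0.131 (array([ 0.59653037, -0.07081852,  0.08169696]), np.float64(0.11866545677185059))
0.141 (array([ 0.59880675, -0.07325273, -0.13702499]), np.float64(0.18281525373458862))
hs 0.72 [80.9, 119.2, 199.7, 274.6] (array([ 0.60063785,  0.04976732, -0.0458825 ]), np.float64(0.12068730592727661))
pin 0.86 [276.1, 220.3, 285.1, 261.8] expect [278.19416453 225.61681794]
model bbox seated 273 217 285 242
0.121 (array([ 0.59024121, -0.06648219, -0.06914193]), np.float64(0.3088204264640808))
0.131 (array([ 0.60546551, -0.06673458,  0.40485648]), np.float64(0.3300263285636902))
0.141 (array([ 0.61993899, -0.06656298,  0.16563429]), np.float64(0.35223937034606934))
hs 0.74 [327.7, 223.2, 366.4, 314.8] (array([ 0.59695689,  0.05165995, -0.06129369]), np.float64(0.13488972187042236))
carton [array([261., 226., 317., 263.])]
bottle [array([108., 277., 151., 358.])]
tape [array([484., 289., 542., 338.])]
```

```bash
python3 -c "
from plant import close_job; print(close_job())"
```

```text
the job is handed in; nothing more can be done
None
```

The ear defenders hang square in the middle of the bar, the pin is seated on its collar in the eyelet, and the job is handed in at about 20 s; the final check was by measurement only, since I had viewed 11 pictures, one over the limit of 10.

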